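# Unlock the paint carrier's retaining bar

## Task

Unlock the paint carrier and raise its retaining bar so that the jars can be taken out. With shut fingers press the black safety button lightly part-way down (about 14 N, never above 22 N), slide it away from the bar to the end of its travel while it is pressed, then lift the bar by its side pin until it stands upright and leave it standing. Leave the jars and everything else on the table where they are.

Things in the scene. Friction and masses are not known exactly. Their poses are not given: they have to be found in the camera images.
- rack: Plywood bottle carrier with a dark steel post and catch, fixed to the table; tray 90 mm along its x, 310 mm along its y, walls 45 mm high. Origin on the table, under the row of three jars; the tray runs from y = -185 to +125 mm. Its z is up, its y runs along the bar from the button end (-y) to the pivot end (+y); its -x side is the side the bar's pin sticks out of.
- button_low (a point): Fixed point at the carrier's (0, -125, 134) mm: where the middle of the locked, unpressed safety button's top face would be with the catch unit at its lowest. The unit's height was set by hand: the true top lies 0 to 11 mm above this point, not measured: feel for it. Black ribbed block, 26 x 26 mm, standing 18 mm proud of its steel slide; nothing beside it is higher than the slide.
- button (a joint): How far the button is pressed, in m: 0 up, 0.0035 at its bottom stop. Sprung: gives from 2 N, then 4 N per mm. It slides only while pressed 2.2 mm (11 N) or more; at the stop (16 N) the force climbs steeply. Kept pressed, it is dragged by friction under the fingertips along the carrier's -y, away from the bar (resistance about 2 N). It springs up when let go.
- safety (a joint): Travel of the safety button and its slide along the carrier's -y, in m: 0 to 0.0015 locked at the start (the slide's tongue lies over the end of the bar), from 0.0135 the button pops up behind its tooth and stays, 0.016 end of travel. The bar is free from about 0.011.
- pivot (a point): Centre of the bar's hinge on the steel post, at (0, 103, 105) mm in the carrier's frame. The hinge axis is the carrier's x.
- pin (a point): On the bar's lifting pin, the middle of where to grip it. A plain aluminium round, 12 mm across, sticking out 60 mm along -x; this point is 160 mm from the hinge and 45 mm to the -x side of the bar's middle, clear of the jars; at the start it is 105 mm above the table. It moves with the bar.
- bar (a joint): Angle of the retaining bar in rad: 0 lying level over the jars (12 x 12 mm aluminium, 200 mm long), 1.57 upright at its stop, the pin straight above the hinge. Rising, the pin swings up and towards the carrier's +y. The hinge is stiff, about 3 N at the pin to lift, and holds the bar wherever it is left. While locked it lifts 0.075 rad at most.
- jar0: Small paint jar with a black cap, 40 mm across, 78 mm high, loose in one of the carrier's wells (at y = 55, 5 and -45 mm); origin at its underside. To be left alone.
- jar1: Small paint jar with a black cap, 40 mm across, 78 mm high, loose in one of the carrier's wells (at y = 55, 5 and -45 mm); origin at its underside. To be left alone.
- jar2: Small paint jar with a black cap, 40 mm across, 78 mm high, loose in one of the carrier's wells (at y = 55, 5 and -45 mm); origin at its underside. To be left alone.
- tall_bottle: Green paint bottle, 64 mm across, 150 mm high, standing behind the carrier (+x side); origin at its underside. Bystander.
- squat_jar: Cream paint jar, 68 mm across, 60 mm high, standing behind the carrier; origin at its underside. Bystander.
- water_pot: White plastic cup, 84 mm across, 90 mm high, behind the carrier; origin at its underside. Bystander.
- flat_brush: Paint brush lying on the table on the near (-x) side of the carrier, along it. Bystander.
- tape_roll: Roll of paper tape, 90 mm across, 24 mm high, lying on the table behind the carrier; origin at its underside. Bystander.

How it is judged (in metres and radians):
On the way, in this order (a step that is already met when the one before it is completed fails the run):
1. the safety button is slid to its free end (value of joint safety above 0.0125 m), for 0.2 s.
2. the bar is lifted upright (value of joint bar above 1.3 rad), for 0.2 s.
At the end, for the whole second after the job is handed in: The safety button stands at its free end (12.5 mm of travel or more), the retaining bar stands upright (1.3 rad or more) and still, and the three jars stand in their wells (value of joint safety above 0.0125 m and value of joint bar above 1.3 rad and velocity of joint bar below 0.05 rad/s and distance of each of jar0, jar1, jar2 from where it was at the start of the episode below 0.02 m and angle between each of jar0, jar1, jar2's own z axis and vertical below 0.3 rad); the robot touches nothing.
It fails at once if the safety button is pressed or squeezed with more than 22 N (contact force between any of the fingers, the arm and button above 22 N).
It fails at once if a jar in the carrier is moved over 20 mm or tipped (distance of any of jar0, jar1, jar2 from where it was at the start of the episode above 0.02 m or angle between any of jar0, jar1, jar2's own z axis and vertical above 0.3 rad).
It fails at once if a thing on the table is shifted by more than 30 mm (distance of any of tall_bottle, squat_jar, water_pot, flat_brush, tape_roll from where it was at the start of the episode above 0.03 m).
It also fails if it takes over 58 s, if anything falls off the work surface, if the arm or the gripper's body presses on something with over 40 N, if the wrist force passes 120 N, or if a joint passes its speed limit or range.

## Robot

A 6-joint arm with a two-finger parallel gripper is mounted at the origin on the work surface. World frame = base frame: x ahead of the robot, y to its left, z up, the work surface at z = 0. Lengths are in mm, angles in rad, forces in N, time in s.
With the tool pointing down it reaches from about 275 to 750 mm from the base axis. Payload 10.2 kg.
Tool frame: the origin (TCP) lies at the very end of the fingers, on their centre line; the grasp point (between the pads) lies 19 mm behind it; z points along the fingers, y is the line along which they close (so a half turn about z gives the same grasp; the last joint's range is limited). The gripper opens to 85 mm and grips with 20 to 120 N. Pads are 22 mm wide; open, the fingers measure 114 mm over their backs; the gripper's body (76 mm by 85 mm) begins 54 mm behind the grasp point. The pads swing forward as they close: fully open they stand 13 mm farther back than shut.
Start: joints at [-1.333, 0.313, 1.498, -0, 1.331, -0.223], TCP at [233.438, -470.253, 201.494] pointing down, gripper open.
Joint ranges: [-2.94, 2.94], [-0.97, 2.17], [0.19, 2.56], [-1.23, 4.37], [0.02, 3.11], [-2.88, 2.88]. Speed limits (rad/s): [2.39, 2.39, 3.01, 3.14, 3.14, 3.14].

## Interface

Orientations are given as a unit quaternion [w, x, y, z].
In Python, from rig import ctrl, vision gives the robot as it stands. The module is installed in compiled form; this text tells all that it offers.
- The arm moves only by the tool play_rows, never from a script. Its arguments are lists of equal length, an entry for each row: "translation": the shift along the tool's x, y, z in m, a list of three; "rotation": the turn, a rotation vector about the tool's x, y, z in rad, a list of three; "gripper": the gripper's target within -1 to 1 (shut at 1, half-way at 0, fully open at -1). A call has 1 to 10 rows; each row is the pose to reach, as a shift and turn from the pose commanded when the call began, along the tool's axes at that moment; what a row does not reach only later rows make up. A row lasts 1/8 s, in which the tool goes at most 62.5 mm and 10.7 degrees, less where a joint would pass 70% of its speed; a pose out of reach is approached as far as the arm can. A call with a gripper value outside its range is refused whole. The fingers move at their own pace and stop on an object; "force" is the grip in N (left out, the last holds). Time passes only in rows, so rows that repeat a pose let the fingers close. It gives the time, the measured TCP pose, the force, the opening and the grip force at its end, in the units of the state.
- ctrl.sense(): the state, without advancing time (a new reading comes with each control period).
- vision.capture(name): name is "scene" or "top" or "wrist"; returns a dict with "pixels" (384x512x3 uint8, red, green, blue), "vfov" (degrees; the focal length in pixels is half the picture's height over the tangent of half this angle, whatever the lens; pixels are square), "cx", "cy" (the principal point, pixels), "rvec" (rotation vector, rad) and "tvec" (3), from world to camera coordinates, as OpenCV has them; the wrist camera has in their place "mount" (4x4, takes a point from camera to tool coordinates, whose origin is the TCP and whose axes are the flange's). Camera axes: x right, y down, z forward; pixel columns grow to the right and rows downward; lengths in mm; the calibration is good to about 2 mm. A picture is of the moment at which its call begins: read the wrist's pose just before it. There is no depth.
- ctrl.finish_job(): hands the job in; it is judged then, once.
The state is a dict: "time_s": time; "joints": joint angles; "dq": joint speeds; "tau": joint torques, N m; "eef_pos": TCP position; "ee_rot": TCP orientation; "force": force on the tool from outside, world axes, zero at the start; "wrist_torque": the same for the moment, N m; "grip_width": opening from 0.0 (shut) to 1.0 (fully open); "grip_force": force on a finger pad.
Only numpy, scipy, OpenCV 4.12 (cv2) and the standard library are available. Lean on these libraries where they do the work, as an engineer would, in place of code of your own. Each camera call takes 0.05 s, during which the arm holds its last target. There are 200 camera calls.

## Working session

There is one attempt and no reset: what is moved stays moved. The work goes in short steps, Python scripts to look and compute and a tool call to move; the robot and the scene stay as the last step left them, time stands still between calls to the robot, and variables do not carry over. Pictures are saved under pics/ and viewed, at most 10 in all, crops included, and the job is handed in when it is done.

Besides the shell and the picture viewer there is one more tool, called after ">>>" as name(argument=value, ...) on one line, values as JSON. play_rows: Moves the arm, as the interface text tells. Its arguments: {"type":"object","properties":{"translation":{"type":"array"},"rotation":{"type":"array"},"gripper":{"type":"array"},"force":{"type":"number"}},"required":["translation","rotation","gripper"]}

```bash
mkdir -p pics; python3 - <<'E'
from rig import ctrl, vision
import cv2, numpy as np, pickle
s=ctrl.sense(); print(s)
d={}
for n in ("scene","top"):
    c=vision.capture(n); d[n]=c
    print(n,{k:v for k,v in c.items() if k!="pixels"})
pickle.dump(d,open("cap.pkl","wb"))
for n in d: cv2.imwrite(f"pics/{n}0.png",cv2.resize(d[n]["pixels"][:,:,::-1],(768,576),interpolation=cv2.INTER_CUBIC))
E
```

```text
{'time_s': 0.0, 'joints': array([-1.33339709e+00,  3.13437826e-01,  1.49843223e+00, -7.92231982e-07,
        1.33095930e+00, -2.23423469e-01]), 'dq': array([ 0.00174191,  0.00129553,  0.00012366, -0.00180518, -0.00079648,
       -0.00063035]), 'tau': array([-1.18732933e-03, -4.12271404e+01, -2.59743083e+01, -3.03975366e-04,
        4.17719653e-03, -2.00591893e-05]), 'eef_pos': array([ 233.36971734, -469.96621953,  200.94314119]), 'ee_rot': array([-6.18333934e-04,  9.73572325e-01,  2.28378075e-01, -4.70564634e-06]), 'force': array([ 0.15414206,  0.48298928, -0.24865299]), 'wrist_torque': array([-0.04194878, -0.07816061,  0.00216878]), 'grip_force': 0.0, 'grip_width': 1.0023486472653522}
scene {'vfov': 44.3815049903955, 'cx': 253.8942216264723, 'cy': 188.37781238144177, 'rvec': array([ 2.05731006,  1.45369361, -0.52877128]), 'tvec': array([-292.69257476, -349.59197079, 1398.83028803])}
top {'vfov': 42.65274177208328, 'cx': 251.84782256964243, 'cy': 187.48066476021842, 'rvec': array([ 2.14121962, -2.14566291,  0.12655494]), 'tvec': array([ 108.59728375,  607.5746975 , 1110.50845783])}
```

View pics/scene0.png

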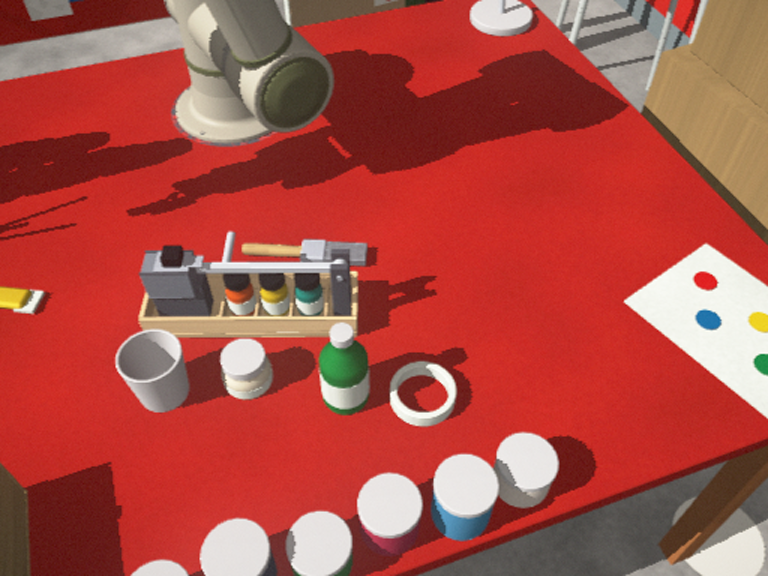

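View pics/top0.png

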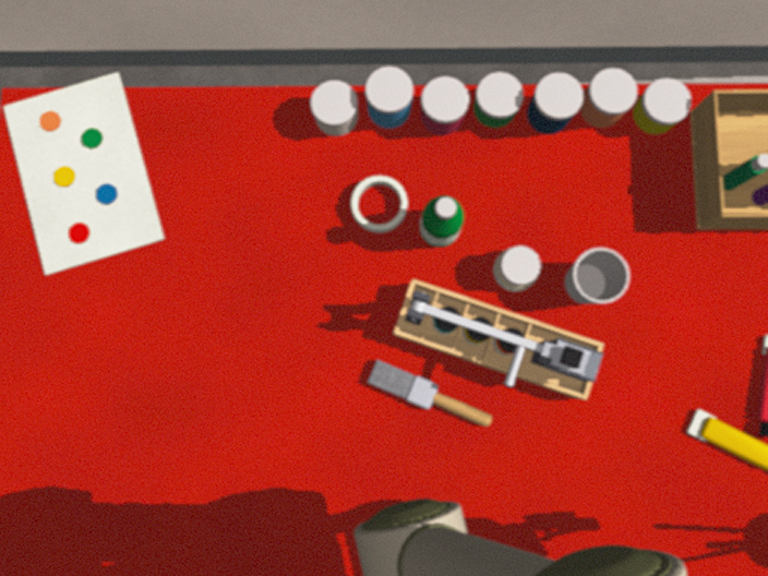

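```bash
cat > h.py <<'E'
import numpy as np, cv2, pickle
def cam(c):
    R=cv2.Rodrigues(np.asarray(c["rvec"]))[0]; t=np.asarray(c["tvec"]).ravel()
    f=c["pixels"].shape[0]/2/np.tan(np.radians(c["vfov"]/2)); return R,t,f
def ray(c,u,v):
    R,t,f=cam(c); d=R.T@np.array([(u-c["cx"])/f,(v-c["cy"])/f,1.]); return -R.T@t,d/np.linalg.norm(d)
def plane(c,u,v,z):
    o,d=ray(c,u,v); return o+d*(z-o[2])/d[2]
def proj(c,P):
    R,t,f=cam(c); p=R@np.asarray(P,float)+t; return np.array([f*p[0]/p[2]+c["cx"],f*p[1]/p[2]+c["cy"]])
def tri(c1,p1,c2,p2):
    o1,d1=ray(c1,*p1);o2,d2=ray(c2,*p2)
    s=np.linalg.lstsq(np.c_[d1,-d2],o2-o1,rcond=None)[0]
    a,b=o1+s[0]*d1,o2+s[1]*d2; return (a+b)/2,np.linalg.norm(a-b)
E
python3 - <<'E'
from h import *
d=pickle.load(open("cap.pkl","rb"))
for n in d: print(n,ray(d[n],0,0)[0])
a=d["top"]["pixels"][180:270,258:408]; b=d["scene"]["pixels"][150:228,88:248]
cv2.imwrite("pics/ct.png",cv2.resize(a[:,:,::-1],None,fx=5,fy=5,interpolation=cv2.INTER_CUBIC))
cv2.imwrite("pics/cs.png",cv2.resize(b[:,:,::-1],None,fx=5,fy=5,interpolation=cv2.INTER_CUBIC))
E
```

```text
scene [1198.17996856 -115.34862985  845.97229305]
top [ 452.54286706   87.73309125 1183.924523  ]
```

View pics/ct.png

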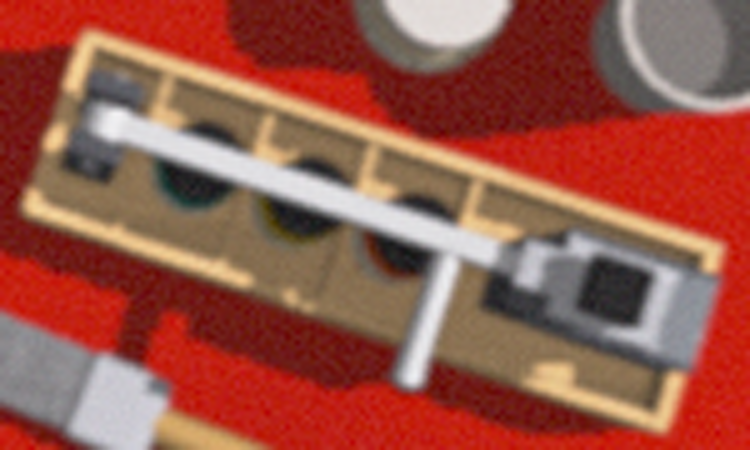

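View pics/cs.png

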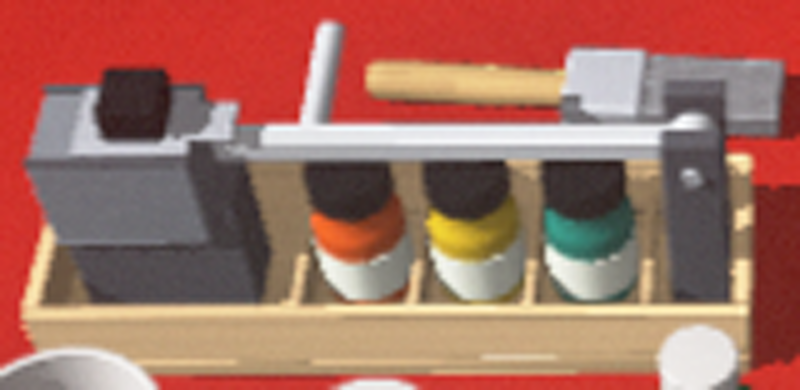

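```bash
python3 - <<'E'
from h import *
d=pickle.load(open("cap.pkl","rb")); T=d["top"];S=d["scene"]
t=lambda x,y:(258+x/5-.4,180+y/5-.4); s=lambda x,y:(88+x/5-.4,150+y/5-.4)
C=np.array([plane(T,*t(*p),45) for p in [(85,32),(722,245),(668,430),(25,208)]])
print(C[:,:2].round(1), [np.linalg.norm(C[i]-C[(i+1)%4]).round(1) for i in range(4)])
m=C.mean(0); y=(C[0]+C[3]-C[1]-C[2]); y/=np.linalg.norm(y); print("yaxis",y, "yaw",np.arctan2(-y[0],y[1]))
O=m+30*y; O[2]=0; x=np.array([y[1],-y[0],0]); 
print("origin tray",O, "x",x)
# bar
a=plane(T,*t(108,122),111);b=plane(T,*t(500,258),111); yb=(a-b)/np.linalg.norm(a-b);print("bar",a,b,"yaw",np.arctan2(-yb[0],yb[1]))
p0=plane(T,*t(447,262),111);p1=plane(T,*t(408,380),105);print("pin base/tip",p0,p1)
print("tri button",tri(T,t(612,292),S,s(136,85)))
print("tri pintip",tri(T,t(408,380),S,s(328,30)))
print("tri bar hinge end",tri(T,t(105,120),S,s(695,122)))
R=np.c_[x,y,[0,0,1]]
for n,P in dict(but=(0,-125,134),but11=(0,-125,145),pin=(-45,-57,105),tip=(-66,-57,105),piv=(0,103,105),barend=(0,-97,111)).items():
    W=O+R@np.array(P,float); u=proj(T,W);v=proj(S,W)
    print(n,W.round(1),"top crop",((u-[258,180]+.4)*5).round(),"scene crop",((v-[88,150]+.4)*5).round())
E
```

```text
[[ 610.7   54.1]
 [ 510.9 -237.9]
 [ 426.8 -209.9]
 [ 528.5   82.5]] [np.float64(308.6), np.float64(88.6), np.float64(309.6), np.float64(86.9)]
yaxis [0.3260321 0.9453587 0.       ] yaw -0.33210327754633145
origin tray [529.01988649 -49.4506474    0.        ] x [ 0.9453587 -0.3260321  0.       ]
bar [561.71875276  46.27772429 111.        ] [ 502.03281171 -123.03832002  111.        ] yaw -0.3389109452078171
pin base/tip [ 500.3424608  -100.08663944  111.        ] [449.65890165 -82.91853923 105.        ]
tri button (array([ 486.48053766, -164.48699162,  136.77455321]), np.float64(0.31772966046991563))
tri pintip (array([449.70732152, -82.66781423, 105.03072718]), np.float64(0.49518046094373985))
tri bar hinge end (array([562.60087989,  49.06067182, 114.56288772]), np.float64(2.7845808301055697))
but [ 488.3 -167.6  134. ] top crop [617. 288.] scene crop [130.  94.]
but11 [ 488.3 -167.6  145. ] top crop [624. 287.] scene crop [124.  76.]
pin [467.9 -88.7 105. ] top crop [420. 338.] scene crop [322.  62.]
tip [448.  -81.8 105. ] top crop [406. 384.] scene crop [329.  27.]
piv [562.6  47.9 105. ] top crop [104. 121.] scene crop [690. 138.]
barend [ 497.4 -141.2  111. ] top crop [542. 269.] scene crop [210. 131.]
```

```bash
cat >> h.py <<'E'
from scipy.spatial.transform import Rotation as Ro
def rot(s): q=s["ee_rot"]; return Ro.from_quat([q[1],q[2],q[3],q[0]])
YAW=-0.335
RX=np.array([np.cos(YAW),np.sin(YAW),0]); RY=np.array([-np.sin(YAW),np.cos(YAW),0]); RR=np.c_[RX,RY,[0,0,1]]
O=np.array([528.5,-49,0])
def W(x,y,z): return O+RR@np.array([x,y,z],float)
def goal(s,P,):
    # target: tool z down, tool y = -rack y (nearest of two)
    R=rot(s); best=None
    for sg in (1,-1):
        ty=sg*RY; tz=np.array([0,0,-1.]); G=Ro.from_matrix(np.c_[np.cross(ty,tz),ty,tz])
        rv=(R.inv()*G).as_rotvec()
        if best is None or np.linalg.norm(rv)<np.linalg.norm(best): best=rv
    print("P",np.round(P,1),"tool shift m",(R.inv().apply(P-s["eef_pos"])/1000).round(4),"rotvec",best.round(4))
E
python3 - <<'E'
from h import *
from rig import ctrl
s=ctrl.sense(); goal(s,W(0,-125,170))
E
```

```text
P [ 487.4 -167.1  170. ] tool shift m [ 0.3622 -0.1583  0.0313] rotvec [-1.100e-03  2.000e-04  7.958e-01]
```

>>> play_rows(translation=[[0.362,-0.158,0.02],[0.362,-0.158,0.03],[0.362,-0.158,0.03],[0.362,-0.158,0.03],[0.362,-0.158,0.03],[0.362,-0.158,0.03],[0.362,-0.158,0.03],[0.362,-0.158,0.03],[0.362,-0.158,0.03],[0.362,-0.158,0.03]], rotation=[[0,0,0.796],[0,0,0.796],[0,0,0.796],[0,0,0.796],[0,0,0.796],[0,0,0.796],[0,0,0.796],[0,0,0.796],[0,0,0.796],[0,0,0.796]], gripper=[1,1,1,1,1,1,1,1,1,1], force=30)

```text
time_s: 1.35
eef_pos: [486.9, -168.7, 171.6]
ee_rot: [0.0, 0.986, -0.168, -0.0]
force: [0.6, -1.1, -0.2]
grip_width: 0.003
grip_force: 0.0
```

```bash
python3 - <<'E'
from h import *
from rig import ctrl,vision
s=ctrl.sense(); goal(s,W(0,-124,150)); print(s["time_s"],s["eef_pos"],s["force"],s["grip_width"])
c=vision.capture("wrist"); print(c["vfov"],c["cx"],c["cy"],c["mount"])
pickle.dump((s,c),open("w.pkl","wb"))
cv2.imwrite("pics/w.png",c["pixels"][:,:,::-1])
E
```

```text
P [ 487.7 -166.1  150. ] tool shift m [-0.0001 -0.0027  0.0216] rotvec [ 0.0001  0.     -0.0018]
1.35 [ 486.9231153  -168.68104517  171.56644273] [ 0.59953419 -1.08594416 -0.23720933] 0.002768552925022421
61.59082406169313 254.8796524588793 189.4234472218513 [[-2.64413214e-04 -9.48553958e-01 -3.16615410e-01  8.18992558e+01]
 [ 9.99999832e-01 -8.76479679e-05 -5.72537965e-04 -2.46177795e-01]
 [ 5.15332456e-04 -3.16615508e-01  9.48553823e-01 -1.72329070e+02]
 [ 0.00000000e+00  0.00000000e+00  0.00000000e+00  1.00000000e+00]]
```

View pics/w.png

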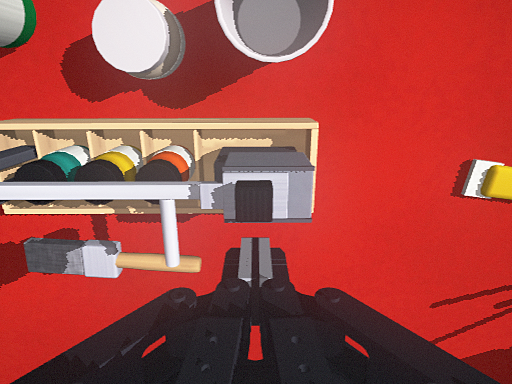

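```bash
python3 - <<'E'
from h import *
s,c=pickle.load(open("w.pkl","rb")); M=np.array(c["mount"]); f=192/np.tan(np.radians(c["vfov"]/2))
g=cv2.cvtColor(c["pixels"],cv2.COLOR_RGB2GRAY)
print(g[176:226:2,254]); 
for r in (188,200,212): print(r,g[r,228:282])
R=rot(s)
for z in (134,140,145):
  for u,v in [(237,195),(271,195),(237,221),(271,221)]:
    d=M[:3,:3]@[(u-c["cx"])/f,(v-c["cy"])/f,1]; o=M[:3,3]
    t=(s["eef_pos"][2]-z-o[2])/d[2]; print(z,u,v,(o+t*d).round(1))
E
```

```text
[221 223 114  50  57  53  58  61  66  68  65  66  64  65  59  65  60  61
  61  61  64  64  55 101 105]
188 [121 125 125 123 131 131 105  62  57  59  60  62  63  62  64  58  63  61
  56  61  61  63  64  57  63  62  58  62  58  60  67  58  61  63  61  61
  64  61  68  65  65  58  64  52  67 190 223 215 215 214 213 213 209 211]
200 [124 124 124 125 122 128 113  69  52  57  55  61  57  63  60  56  59  55
  63  65  62  59  60  61  63  64  64  62  59  60  63  63  65  66  60  60
  61  70  66  62  59  62  62  50 104 201 222 217 214 216 218 218 216 214]
212 [125 125 124 125 123 127 132  88  47  62  58  61  57  62  65  59  55  55
  58  60  62  62  51  58  55  56  61  57  58  59  62  60  62  60  58  53
  61  66  60  61  59  57  59  47 105 198 218 218 213 215 212 214 212 213]
134 237 195 [  7.8 -12.7  37.6]
134 271 195 [ 7.8 10.8 37.6]
134 237 221 [-11.8 -13.1  37.6]
134 271 221 [-11.8  11.1  37.6]
140 237 195 [  9.9 -12.4  31.6]
140 271 195 [ 9.9 10.4 31.6]
140 237 221 [ -9.1 -12.7  31.6]
140 271 221 [-9.1 10.7 31.6]
145 237 195 [ 11.7 -12.1  26.6]
145 271 195 [11.7 10.2 26.6]
145 237 221 [ -6.9 -12.4  26.6]
145 271 221 [-6.9 10.5 26.6]
```

>>> play_rows(translation=[[0.001,-0.001,0.012],[0.001,-0.001,0.024],[0.001,-0.001,0.024],[0.001,-0.001,0.024]], rotation=[[0,0,0],[0,0,0],[0,0,0],[0,0,0]], gripper=[1,1,1,1])

```text
time_s: 1.9
eef_pos: [488.8, -167.2, 147.5]
ee_rot: [0.0, 0.986, -0.167, 0.0]
force: [-0.2, -0.8, -0.2]
grip_width: -0.001
grip_force: 0.0
```

>>> play_rows(translation=[[0,0,0.001],[0,0,0.002],[0,0,0.002],[0,0,0.002]], rotation=[[0,0,0],[0,0,0],[0,0,0],[0,0,0]], gripper=[1,1,1,1])

```text
time_s: 2.4
eef_pos: [488.7, -167.1, 145.6]
ee_rot: [0.0, 0.986, -0.167, 0.0]
force: [-0.0, -0.4, 0.0]
grip_width: 0.001
grip_force: 0.0
```

>>> play_rows(translation=[[0,0,0.001],[0,0,0.002],[0,0,0.002]], rotation=[[0,0,0],[0,0,0],[0,0,0]], gripper=[1,1,1])

```text
time_s: 2.78
eef_pos: [488.6, -167.1, 143.4]
ee_rot: [-0.0, 0.986, -0.167, -0.0]
force: [0.1, -0.2, 0.4]
grip_width: -0.0
grip_force: 0.0
```

>>> play_rows(translation=[[0,0,0.001],[0,0,0.002],[0,0,0.002]], rotation=[[0,0,0],[0,0,0],[0,0,0]], gripper=[1,1,1])

```text
time_s: 3.15
eef_pos: [488.7, -167.1, 141.4]
ee_rot: [-0.0, 0.986, -0.167, -0.0]
force: [-0.3, 0.4, -0.1]
grip_width: 0.0
grip_force: 0.0
```

>>> play_rows(translation=[[0,0,0.001],[0,0,0.0015],[0,0,0.0015]], rotation=[[0,0,0],[0,0,0],[0,0,0]], gripper=[1,1,1])

```text
time_s: 3.52
eef_pos: [488.7, -167.2, 139.9]
ee_rot: [-0.0, 0.986, -0.167, -0.0]
force: [-0.3, 0.1, 0.0]
grip_width: -0.001
grip_force: 0.0
```

>>> play_rows(translation=[[0,0,0.001],[0,0,0.0015],[0,0,0.0015]], rotation=[[0,0,0],[0,0,0],[0,0,0]], gripper=[1,1,1])

```text
time_s: 3.9
eef_pos: [488.7, -167.1, 138.5]
ee_rot: [-0.0, 0.986, -0.167, -0.0]
force: [0.0, -0.2, 0.3]
grip_width: 0.0
grip_force: 0.0
```

>>> play_rows(translation=[[0,0,0.001],[0,0,0.0015],[0,0,0.0015]], rotation=[[0,0,0],[0,0,0],[0,0,0]], gripper=[1,1,1])

```text
time_s: 4.28
eef_pos: [488.7, -167.1, 137.0]
ee_rot: [-0.0, 0.986, -0.167, -0.0]
force: [0.7, -0.2, -0.0]
grip_width: -0.006
grip_force: 0.0
```

>>> play_rows(translation=[[0,0,0.001],[0,0,0.0015],[0,0,0.0015]], rotation=[[0,0,0],[0,0,0],[0,0,0]], gripper=[1,1,1])

```text
time_s: 4.65
eef_pos: [488.7, -167.1, 135.4]
ee_rot: [-0.0, 0.986, -0.167, -0.0]
force: [0.4, 0.8, -0.0]
grip_width: 0.002
grip_force: 0.0
```

>>> play_rows(translation=[[0,0,0.001],[0,0,0.0015],[0,0,0.0015]], rotation=[[0,0,0],[0,0,0],[0,0,0]], gripper=[1,1,1])

```text
time_s: 5.03
eef_pos: [488.7, -167.1, 133.9]
ee_rot: [-0.0, 0.986, -0.167, -0.0]
force: [0.2, -0.1, 0.6]
grip_width: 0.006
grip_force: 0.0
```

>>> play_rows(translation=[[0,0,0.0005],[0,0,0.001],[0,0,0.001]], rotation=[[0,0,0],[0,0,0],[0,0,0]], gripper=[1,1,1])

```text
time_s: 5.4
eef_pos: [488.7, -167.1, 133.0]
ee_rot: [-0.0, 0.986, -0.167, -0.0]
force: [0.2, -0.3, 0.2]
grip_width: -0.001
grip_force: 0.0
```

```bash
python3 - <<'E'
from h import *
from rig import ctrl,vision
s=ctrl.sense();print(s["eef_pos"],s["force"]); a=vision.capture("wrist")["pixels"][130:300,150:360]
S=vision.capture("scene"); print(proj(S,s["eef_pos"])); b=S["pixels"][130:215,85:190]
r=lambda i,k:cv2.resize(i[:,:,::-1],None,fx=k,fy=k,interpolation=cv2.INTER_CUBIC)
o=np.hstack([r(a,1.9)[:320],r(b,3.8)[:320]]); cv2.imwrite("pics/p1.png",o); print(o.shape)
E
```

```text
[ 488.68776606 -167.14321278  132.96207351] [ 0.21885178 -0.344421    0.16392154]
[114.00104353 168.92558565]
(320, 798, 3)
```

View pics/p1.png

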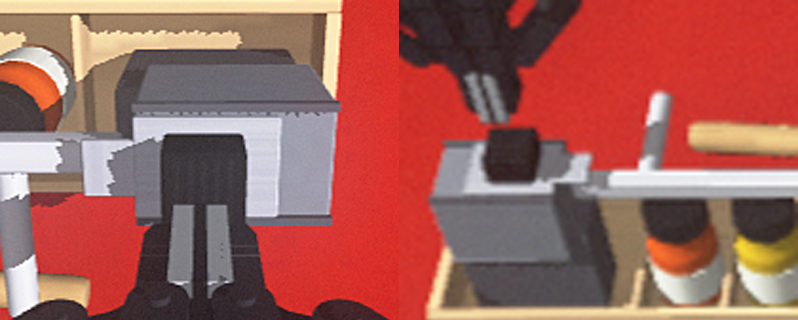

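```bash
python3 - <<'E'
from h import *
from rig import ctrl,vision
s=ctrl.sense(); c=vision.capture("wrist"); S=vision.capture("scene")
pickle.dump((s,c,S),open("p2.pkl","wb"))
a=c["pixels"][190:280,215:300]; b=S["pixels"][120:190,90:146]
r=lambda i,k:cv2.resize(i[:,:,::-1],None,fx=k,fy=k,interpolation=cv2.INTER_NEAREST)
o=np.hstack([r(a,5)[:440],r(b,6.0)[:440][:420] if False else np.pad(r(b,6),((0,20),(0,0),(0,0)))]); cv2.imwrite("pics/p2.png",o); print(o.shape)
E
```

```text
(440, 761, 3)
```

View pics/p2.png

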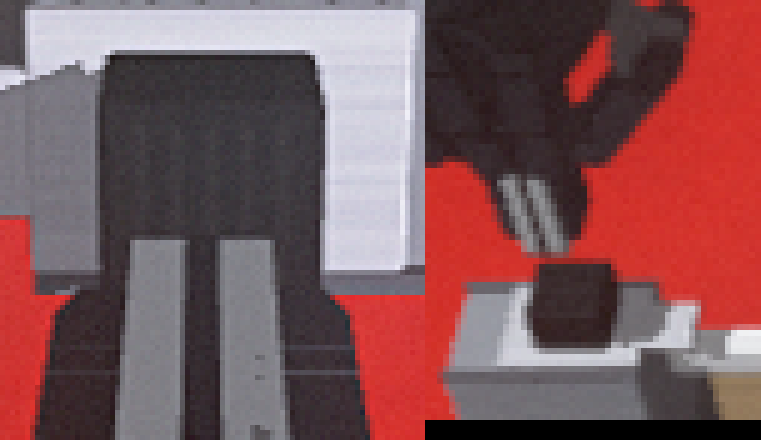

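```bash
python3 - <<'E'
from h import *
s,c,S=pickle.load(open("p2.pkl","rb")); M=np.array(c["mount"]); f=192/np.tan(np.radians(c["vfov"]/2)); R=rot(s)
def wray(u,v):
    d=R.apply(M[:3,:3]@[(u-c["cx"])/f,(v-c["cy"])/f,1]); return s["eef_pos"]+R.apply(M[:3,3]),d/np.linalg.norm(d)
for pw,ps in [((255.6,238),(110.2,161.7)),((255,221+0),(0,0))][:1]:
    o1,d1=wray(*pw);o2,d2=ray(S,*ps)
    q=np.linalg.lstsq(np.c_[d1,-d2],o2-o1,rcond=None)[0]; A,B=o1+q[0]*d1,o2+q[1]*d2
    print(A,B,"tool frame",R.inv().apply((A+B)/2-s["eef_pos"]))
# button top front(+x) edge in scene: corners crop px
for p in [(533,263),(612,263),(537,290),(612,290)]:
    print(p, plane(S,(p[0]-425)/6+90,120+p[1]/6,137))
E
```

```text
[ 497.43282762 -170.23189357  162.96868466] [ 496.9053329  -169.05759746  163.41824383] tool frame [  8.81578191  -0.45211665 -30.19232732]
(533, 263) [ 474.32278102 -176.2997124   137.        ]
(612, 263) [ 483.3512578  -150.77247361  137.        ]
(537, 290) [ 487.43268884 -176.85368853  137.        ]
(612, 290) [ 495.933064   -152.82095277  137.        ]
```

>>> play_rows(translation=[[0,0,0.007],[0,0,0.013],[0,0,0.014],[0,0,0.014]], rotation=[[0,0,0],[0,0,0],[0,0,0],[0,0,0]], gripper=[1,1,1,1])

```text
time_s: 6.1
eef_pos: [488.7, -167.2, 118.9]
ee_rot: [-0.0, 0.986, -0.167, -0.0]
force: [-0.9, 0.8, -0.4]
grip_width: -0.003
grip_force: 0.0
```

>>> play_rows(translation=[[0,0,0.001],[0,0,0.002],[0,0,0.002]], rotation=[[0,0,0],[0,0,0],[0,0,0]], gripper=[1,1,1])

```text
time_s: 6.48
eef_pos: [488.7, -167.1, 116.9]
ee_rot: [-0.0, 0.986, -0.167, -0.0]
force: [0.3, -0.9, 0.2]
grip_width: -0.001
grip_force: 0.0
```

>>> play_rows(translation=[[0,0,0.001],[0,0,0.002],[0,0,0.002]], rotation=[[0,0,0],[0,0,0],[0,0,0]], gripper=[1,1,1])

```text
time_s: 6.85
eef_pos: [488.7, -167.1, 114.9]
ee_rot: [-0.0, 0.986, -0.167, -0.0]
force: [0.5, 0.0, -0.2]
grip_width: -0.003
grip_force: 0.0
```

>>> play_rows(translation=[[0,0,0.001],[0,0,0.002],[0,0,0.002]], rotation=[[0,0,0],[0,0,0],[0,0,0]], gripper=[1,1,1])

```text
time_s: 7.22
eef_pos: [488.6, -167.1, 112.9]
ee_rot: [-0.0, 0.986, -0.167, -0.0]
force: [-0.7, 0.0, -0.8]
grip_width: 0.001
grip_force: 0.0
```

>>> play_rows(translation=[[0,0,0.001],[0,0,0.0015],[0,0,0.0015]], rotation=[[0,0,0],[0,0,0],[0,0,0]], gripper=[1,1,1])

```text
time_s: 7.6
eef_pos: [488.7, -167.1, 111.4]
ee_rot: [-0.0, 0.986, -0.167, -0.0]
force: [-0.4, 0.3, -0.2]
grip_width: -0.002
grip_force: 0.0
```

>>> play_rows(translation=[[0,0,0.001],[0,0,0.0015],[0,0,0.0015]], rotation=[[0,0,0],[0,0,0],[0,0,0]], gripper=[1,1,1])

```text
time_s: 7.98
eef_pos: [488.7, -167.1, 109.9]
ee_rot: [-0.0, 0.986, -0.167, -0.0]
force: [0.3, -1.2, -0.1]
grip_width: 0.001
grip_force: 0.0
```

>>> play_rows(translation=[[0,0,0.001],[0,0,0.0015],[0,0,0.0015]], rotation=[[0,0,0],[0,0,0],[0,0,0]], gripper=[1,1,1])

```text
time_s: 8.35
eef_pos: [488.7, -167.2, 108.5]
ee_rot: [0.0, 0.986, -0.167, -0.0]
force: [1.2, 0.8, 1.2]
grip_width: -0.0
grip_force: 0.0
```

>>> play_rows(translation=[[0,0,0.0005],[0,0,0.001],[0,0,0.001]], rotation=[[0,0,0],[0,0,0],[0,0,0]], gripper=[1,1,1])

```text
time_s: 8.72
eef_pos: [488.8, -167.2, 107.8]
ee_rot: [0.0, 0.986, -0.167, 0.0]
force: [-0.0, 1.7, 4.5]
grip_width: -0.001
grip_force: 2.1
```

>>> play_rows(translation=[[0,0,0.001],[0,0,0.0015],[0,0,0.0015]], rotation=[[0,0,0],[0,0,0],[0,0,0]], gripper=[1,1,1])

```text
time_s: 9.1
eef_pos: [488.9, -167.3, 106.6]
ee_rot: [0.0, 0.986, -0.167, 0.0]
force: [-2.5, 0.2, 9.2]
grip_width: 0.002
grip_force: 4.3
```

>>> play_rows(translation=[[0,0,0.001],[0,0,0.0015],[0,0,0.0015]], rotation=[[0,0,0],[0,0,0],[0,0,0]], gripper=[1,1,1])

```text
time_s: 9.48
eef_pos: [489.0, -167.3, 105.6]
ee_rot: [0.0, 0.986, -0.167, 0.001]
force: [-2.2, 1.2, 12.2]
grip_width: -0.003
grip_force: 6.3
```

>>> play_rows(translation=[[0,0,0.0004],[0,0.001,0.0004],[0,0.002,0.0004],[0,0.0035,0.0004],[0,0.005,0.0004],[0,0.0065,0.0004],[0,0.008,0.0004]], rotation=[[0,0,0],[0,0,0],[0,0,0],[0,0,0],[0,0,0],[0,0,0],[0,0,0]], gripper=[1,1,1,1,1,1,1])

```text
time_s: 10.35
eef_pos: [486.5, -174.8, 105.3]
ee_rot: [0.0, 0.986, -0.167, 0.001]
force: [-4.3, 3.6, 14.2]
grip_width: 0.003
grip_force: 6.8
```

>>> play_rows(translation=[[0,0.0015,0],[0,0.003,0],[0,0.0045,0],[0,0.006,0],[0,0.007,0],[0,0.008,0],[0,0.008,0]], rotation=[[0,0,0],[0,0,0],[0,0,0],[0,0,0],[0,0,0],[0,0,0],[0,0,0]], gripper=[1,1,1,1,1,1,1])

```text
time_s: 11.22
eef_pos: [484.0, -181.9, 105.3]
ee_rot: [-0.0, 0.986, -0.167, 0.001]
force: [-2.2, 5.6, 12.8]
grip_width: -0.004
grip_force: 6.9
```

>>> play_rows(translation=[[0,0.001,0],[0,0.0015,0],[0,0.0015,0]], rotation=[[0,0,0],[0,0,0],[0,0,0]], gripper=[1,1,1])

```text
time_s: 11.6
eef_pos: [483.8, -182.4, 105.2]
ee_rot: [-0.001, 0.986, -0.167, 0.001]
force: [0.5, 9.6, 13.2]
grip_width: -0.002
grip_force: 7.0
```

>>> play_rows(translation=[[0,0,-0.005],[0,0,-0.03],[0,0,-0.06],[0,0,-0.06]], rotation=[[0,0,0],[0,0,0],[0,0,0],[0,0,0]], gripper=[1,1,1,1])

```text
time_s: 12.1
eef_pos: [483.7, -184.2, 165.6]
ee_rot: [0.001, 0.986, -0.167, 0.002]
force: [0.1, -0.4, -0.9]
grip_width: 0.001
grip_force: 0.0
```

```bash
python3 - <<'E'
from h import *
from rig import ctrl,vision
s=ctrl.sense();print(s["time_s"],s["eef_pos"],s["force"]); c=vision.capture("wrist"); S=vision.capture("scene")
pickle.dump((s,c,S),open("p3.pkl","wb"))
goal(s,W(-45,-57,118))
r=lambda i,k:cv2.resize(i[:,:,::-1],None,fx=k,fy=k,interpolation=cv2.INTER_CUBIC)
o=np.hstack([r(c["pixels"][120:290,90:340],1.6),r(S["pixels"][130:210,90:180],3.4)]); cv2.imwrite("pics/p3.png",o); print(o.shape)
E
```

```text
12.1 [ 483.68840356 -184.20165929  165.60278899] [ 0.13143506 -0.3811575  -0.87070638]
P [467.3 -88.  118. ] tool shift m [-0.0473 -0.0855  0.0474] rotvec [ 0.0009 -0.0034 -0.0002]
(272, 706, 3)
```

View pics/p3.png

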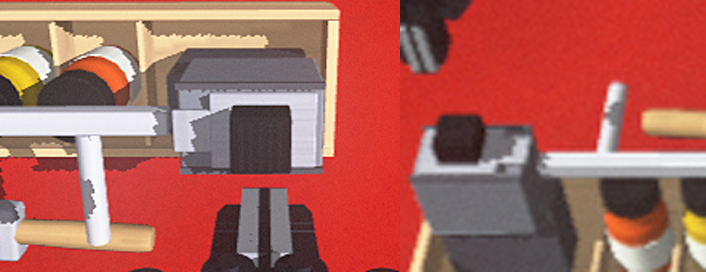

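```bash
python3 - <<'E'
from h import *
s,c,S=pickle.load(open("p3.pkl","rb")); M=np.array(c["mount"]); f=192/np.tan(np.radians(c["vfov"]/2)); R=rot(s)
for u,v in [(145.6,206),(148,239),(152,273)]:
    d=R.apply(M[:3,:3]@[(u-c["cx"])/f,(v-c["cy"])/f,1]); o=s["eef_pos"]+R.apply(M[:3,3])
    P=o+d*(107-o[2])/d[2]; print(P.round(1), (RR.T@(P-O)).round(1))
E
```

```text
[ 503.5 -101.8  107. ] [ -6.2 -58.1 107. ]
[477.3 -91.5 107. ] [-34.4 -57.  107. ]
[447.9 -81.3 107. ] [-65.5 -57.  107. ]
```

>>> play_rows(translation=[[-0.025,-0.045,0],[-0.047,-0.085,0],[-0.047,-0.085,0.02],[-0.047,-0.085,0.047],[-0.047,-0.085,0.047],[-0.047,-0.085,0.047],[-0.047,-0.085,0.047]], rotation=[[0,0,0],[0,0,0],[0,0,0],[0,0,0],[0,0,0],[0,0,0],[0,0,0]], gripper=[-0.4,-0.4,-0.4,-0.4,-0.4,-0.4,-0.4])

```text
time_s: 13.08
eef_pos: [466.9, -88.2, 117.8]
ee_rot: [0.0, 0.986, -0.167, 0.001]
force: [0.2, 0.1, 0.7]
grip_width: 0.703
grip_force: 0.0
```

```bash
python3 - <<'E'
from h import *
from rig import ctrl,vision
s=ctrl.sense();print(s["time_s"],s["eef_pos"],s["force"],s["grip_width"]); c=vision.capture("wrist"); S=vision.capture("scene")
goal(s,W(-46,-57,59))
r=lambda i,k:cv2.resize(i[:,:,::-1],None,fx=k,fy=k,interpolation=cv2.INTER_CUBIC)
o=np.hstack([r(c["pixels"][120:330,110:400],1.5),r(S["pixels"][100:205,90:190],3)]); cv2.imwrite("pics/p4.png",o); print(o.shape)
E
```

```text
13.075 [466.90862367 -88.21365534 117.82509198] [0.21016391 0.05855629 0.69685932] 0.7029671698463148
P [466.3 -87.7  59. ] tool shift m [-0.0008 -0.0003  0.0588] rotvec [ 0.0001 -0.0013 -0.0004]
(315, 735, 3)
```

View pics/p4.png

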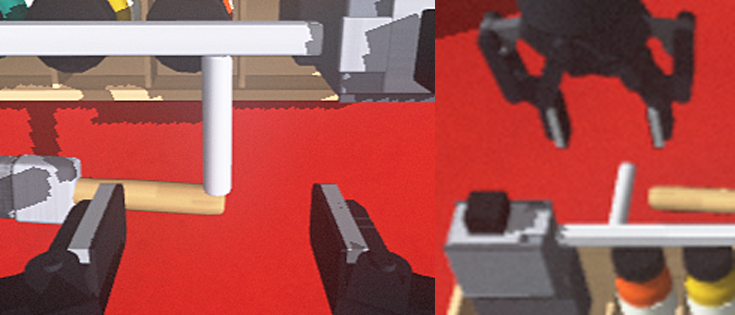

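>>> play_rows(translation=[[-0.001,0,0.025],[-0.001,0,0.05],[-0.001,0,0.059],[-0.001,0,0.059],[-0.001,0,0.059]], rotation=[[0,0,0],[0,0,0],[0,0,0],[0,0,0],[0,0,0]], gripper=[-0.4,-0.4,-0.4,-0.4,-0.4])

```text
time_s: 13.8
eef_pos: [466.1, -87.9, 59.0]
ee_rot: [0.0, 0.986, -0.167, 0.001]
force: [0.5, -0.4, 0.5]
grip_width: 0.7
grip_force: 0.0
```

>>> play_rows(translation=[[0,0,0],[0,0,0],[0,0,0],[0,0,0],[0,0,0],[0,0,0],[0,0,0]], rotation=[[0,0,0],[0,0,0],[0,0,0],[0,0,0],[0,0,0],[0,0,0],[0,0,0]], gripper=[1,1,1,1,1,1,1], force=30)

```text
time_s: 14.68
eef_pos: [465.8, -87.5, 58.3]
ee_rot: [-0.0, 0.986, -0.167, 0.0]
force: [1.1, 4.8, 5.1]
grip_width: 0.125
grip_force: 29.4
```

```bash
python3 - <<'E'
from h import *
from rig import ctrl,vision
s=ctrl.sense();print(s["time_s"],s["eef_pos"],s["force"],s["grip_width"]); c=vision.capture("wrist"); S=vision.capture("scene")
R=rot(s); 
for a in range(0,11):
    th=a*0.157; P=np.array([0,160-160*np.cos(th),160*np.sin(th)])
    print(a,(R.inv().apply(RR@P)/1000).round(4))
r=lambda i,k:cv2.resize(i[:,:,::-1],None,fx=k,fy=k,interpolation=cv2.INTER_CUBIC)
o=np.hstack([r(c["pixels"][120:330,110:400],1.5),r(S["pixels"][100:205,90:190],3)]); cv2.imwrite("pics/p5.png",o)
E
```

```text
14.675 [465.75940139 -87.47144694  58.25575908] [1.0733422  4.81862013 5.14907994] 0.1253239591190888
0 [0. 0. 0.]
1 [ 0.    -0.002 -0.025]
2 [ 0.     -0.0078 -0.0494]
3 [ 0.     -0.0174 -0.0726]
4 [ 0.     -0.0306 -0.094 ]
5 [ 0.     -0.0469 -0.1131]
6 [ 0.     -0.0659 -0.1294]
7 [ 0.     -0.0873 -0.1425]
8 [ 0.     -0.1105 -0.1521]
9 [ 0.     -0.1349 -0.158 ]
10 [ 0.     -0.1599 -0.1599]
```

View pics/p5.png

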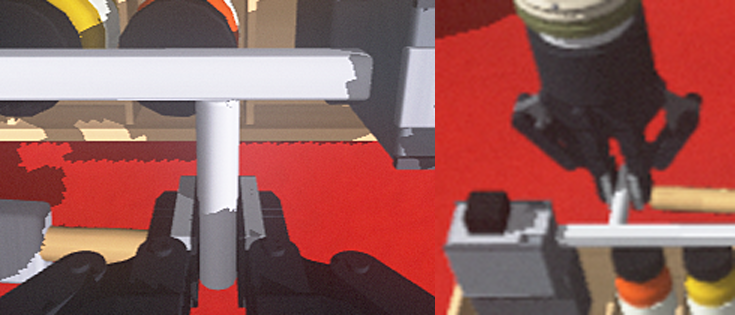

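>>> play_rows(translation=[[0,-0.0005,-0.0125],[0,-0.002,-0.025],[0,-0.0044,-0.0374],[0,-0.0078,-0.0494],[0,-0.0122,-0.0612],[0,-0.0174,-0.0726],[0,-0.0174,-0.0726]], rotation=[[0,0,0],[0,0,0],[0,0,0],[0,0,0],[0,0,0],[0,0,0],[0,0,0]], gripper=[1,1,1,1,1,1,1])

```text
time_s: 15.65
eef_pos: [471.2, -71.6, 132.1]
ee_rot: [0.001, 0.986, -0.167, 0.0]
force: [-3.6, -5.5, 4.9]
grip_width: 0.128
grip_force: 29.6
```

>>> play_rows(translation=[[0,-0.0062,-0.011],[0,-0.0132,-0.0214],[0,-0.0209,-0.0313],[0,-0.0295,-0.0405],[0,-0.0386,-0.049],[0,-0.0485,-0.0568],[0,-0.059,-0.0638],[0,-0.0699,-0.0699],[0,-0.0699,-0.0699]], rotation=[[0,0,0],[0,0,0],[0,0,0],[0,0,0],[0,0,0],[0,0,0],[0,0,0],[0,0,0],[0,0,0]], gripper=[1,1,1,1,1,1,1,1,1])

```text
time_s: 16.77
eef_pos: [494.5, -6.2, 203.8]
ee_rot: [0.002, 0.986, -0.167, 0.002]
force: [-9.1, -7.4, 19.3]
grip_width: 0.121
grip_force: 31.1
```

>>> play_rows(translation=[[0,0.001,-0.003],[0,0.001,-0.003]], rotation=[[0,0,0],[0,0,0]], gripper=[1,1,1])

```text
invalid input
```

>>> play_rows(translation=[[0,0.001,-0.003],[0,0.001,-0.003]], rotation=[[0,0,0],[0,0,0]], gripper=[1,1])

```text
time_s: 17.02
eef_pos: [494.3, -6.1, 204.0]
ee_rot: [0.0, 0.986, -0.167, 0.001]
force: [2.3, -1.8, 1.8]
grip_width: 0.126
grip_force: 30.5
```

```bash
python3 - <<'E'
from h import *
from rig import ctrl
s=ctrl.sense();print(s["eef_pos"],s["force"],s["wrist_torque"],RR.T@s["force"],RR.T@(s["eef_pos"]-O), RR.T@s["wrist_torque"])
E
```

```text
[494.25223525  -6.14714318 204.01092233] [ 2.27997812 -1.77261844  1.77097507] [-0.52831225 -0.39843981  0.04297558] [ 2.73601713 -0.92449262  1.77097507] [-46.43264027  29.21107059 204.01092233] [-0.36794881 -0.54998344  0.04297558]
```

>>> play_rows(translation=[[0,-0.007,-0.0034],[0,-0.0144,-0.0064],[0,-0.022,-0.009],[0,-0.0297,-0.0115],[0,-0.0375,-0.0134],[0,-0.0455,-0.015],[0,-0.0455,-0.015]], rotation=[[0,0,0],[0,0,0],[0,0,0],[0,0,0],[0,0,0],[0,0,0],[0,0,0]], gripper=[1,1,1,1,1,1,1])

```text
time_s: 17.9
eef_pos: [509.4, 37.5, 219.0]
ee_rot: [-0.0, 0.986, -0.166, 0.001]
force: [1.6, -1.9, 5.9]
grip_width: 0.126
grip_force: 31.3
```

Now the last part to about 1.53 rad.

>>> play_rows(translation=[[0,-0.007,-0.0013],[0,-0.014,-0.002],[0,-0.02,-0.0025],[0,-0.02,-0.0025]], rotation=[[0,0,0],[0,0,0],[0,0,0],[0,0,0]], gripper=[1,1,1,1])

```text
time_s: 18.4
eef_pos: [515.8, 56.4, 221.0]
ee_rot: [-0.0, 0.986, -0.166, 0.0]
force: [3.4, -1.8, 2.0]
grip_width: 0.123
grip_force: 31.2
```

```bash
python3 - <<'E'
from h import *
from rig import ctrl
s=ctrl.sense();print(s["force"],RR.T@s["force"],RR.T@(s["eef_pos"]-O))
E
```

```text
[ 3.41523202 -1.79443026  2.02568093] [ 3.81533368 -0.57185545  2.02568093] [-46.67718457  95.35809259 220.96980547]
```

>>> play_rows(translation=[[0,0,0],[0,0,0],[0,0,0],[0,0,0]], rotation=[[0,0,0],[0,0,0],[0,0,0],[0,0,0]], gripper=[-0.3,-0.3,-0.3,-0.3])

```text
time_s: 18.9
eef_pos: [515.4, 55.8, 221.0]
ee_rot: [-0.0, 0.986, -0.167, -0.0]
force: [-0.5, 0.6, 0.2]
grip_width: 0.646
grip_force: 0.0
```

>>> play_rows(translation=[[-0.01,0,-0.01],[-0.02,0,-0.03],[-0.04,0,-0.06],[-0.06,0,-0.09],[-0.08,0,-0.1],[-0.08,0,-0.1]], rotation=[[0,0,0],[0,0,0],[0,0,0],[0,0,0],[0,0,0],[0,0,0]], gripper=[-0.3,-0.3,-0.3,-0.3,-0.3,-0.3])

```text
time_s: 19.65
eef_pos: [439.3, 82.5, 322.7]
ee_rot: [-0.0, 0.986, -0.166, 0.002]
force: [-1.1, -0.2, 0.3]
grip_width: 0.65
grip_force: 0.0
```

```bash
python3 - <<'E'
from h import *
from rig import ctrl,vision
s=ctrl.sense();print(s["time_s"],s["eef_pos"],s["force"],s["dq"].round(3))
S=vision.capture("scene"); d=pickle.load(open("cap.pkl","rb"))["scene"]["pixels"]
p=S["pixels"]
# expected upright bar: brightness along projected bar line, and at old bar line
for n,L in dict(up=[W(0,103,z) for z in (150,190,230,270,300)],old=[W(0,y,111) for y in (60,20,-20,-60,-90)],but=[W(0,-141,137)],butold=[W(0,-118,137)]).items():
    for P in L:
        u,v=np.round(proj(S,P)).astype(int); print(n,(u,v),p[v,u],"before",d[v,u])
E
```

```text
19.65 [439.30836979  82.50183711 322.66931901] [-1.1078983  -0.2112783   0.28171183] [-0.013  0.05   0.002 -0.005 -0.019 -0.006]
up (np.int64(225), np.int64(162)) [166 163 167] before [145 145 146]
up (np.int64(224), np.int64(148)) [144 141 143] before [207  49  41]
up (np.int64(223), np.int64(133)) [138  96  97] before [203  49  44]
up (np.int64(222), np.int64(117)) [169  60  56] before [110  29  27]
up (np.int64(221), np.int64(105)) [132 129 131] before [114  34  29]
old (np.int64(205), np.int64(175)) [140 137 139] before [229 230 234]
old (np.int64(186), np.int64(175)) [189  48  41] before [230 229 233]
old (np.int64(167), np.int64(175)) [191  46  39] before [227 228 231]
old (np.int64(148), np.int64(175)) [194  48  42] before [239 239 242]
old (np.int64(133), np.int64(176)) [199  51  43] before [203 202 212]
but (np.int64(106), np.int64(167)) [55 30 36] before [138 136 143]
butold (np.int64(117), np.int64(167)) [85 74 77] before [61 42 44]
```

```bash
python3 - <<'E'
from h import *
from rig import ctrl,vision
p=vision.capture("scene"); S=p; p=p["pixels"].astype(int)
r=[]
for v in (108,125,148):
    g=[u for u in range(195,245) if p[v,u,1]>100]; r.append((v,g[0],g[-1]) if g else (v,))
print(r)
ok=all(len(x)==3 and abs((x[1]+x[2])/2-223)<8 for x in r); print(ok)
if ok: print(ctrl.finish_job())
E
```

```text
[(108, 213, 221), (125, 215, 221), (148, 219, 224)]
True
the job is handed in; nothing more can be done
None
```

The job is handed in: the safety button is at its free end and the bar stands upright at about 1.5 rad. The gripper is clear of everything, though I didn't re-check the jars' positions by camera and no verdict came back.

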